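Open the stone sample box

ROBOT

A 6-joint arm with a two-finger parallel gripper is mounted at the origin on the work surface. World frame = base frame: x ahead of the robot, y to its left, z up, the work surface at z = 0. Lengths are in m, angles in rad, forces in N, time in s.
With the tool pointing down it reaches from about 0.35 to 0.925 m from the base axis. Payload 6.4 kg.
Tool frame: the origin (TCP) lies midway between the tips of the shut fingers; the grasp point (between the pads) lies 19 mm behind it; z points along the fingers, y is the line along which they close (so a half turn about z gives the same grasp; the last joint's range is limited). The gripper opens to 85 mm and grips with 20 to 120 N. Pads are 22 mm wide; open, the fingers measure 114 mm over their backs; the gripper's body (76 mm by 85 mm) begins 54 mm behind the grasp point. The pads swing forward as they close: fully open they stand 13 mm farther back than shut.
Start: joints at [1.022, 0.245, 1.558, -0, 1.339, -0.174], TCP at [0.238, 0.605, 0.231] pointing down, gripper open.
Joint ranges: [-3.13, 3.13], [-1.02, 2.26], [0.13, 2.54], [-0.95, 4.09], [0.21, 2.88], [-2.74, 2.74]. Speed limits (rad/s): [2.57, 2.57, 3.14, 3.14, 3.14, 3.14].

INTERFACE

Orientations are given as a rotation vector (axis times angle).
In Python, from workcell import env gives the robot as it stands.
- The arm moves only by the tool send_rows, never from a script. Its argument "targets" is a list of rows, each an object with "offset": the shift along the tool's x, y, z in mm, a list of three; "rot": the turn, a rotation vector about the tool's x, y, z in rad, a list of three; "fingers": the finger opening in mm, from 0 to 85.4. In form: [{"offset": [x, y, z], "rot": [ax, ay, az], "fingers": fingers}, ...]. A call has 1 to 8 rows; each row is the pose to reach, as a shift and turn from the pose commanded when the call began, along the tool's axes at that moment; what a row does not reach only later rows make up. A row lasts 1/12 s, in which the tool goes at most 41.7 mm and 7.16 degrees, less where a joint would pass 70% of its speed; a pose out of reach is approached as far as the arm can. A call with a gripper value outside its range is refused whole. The fingers move at their own pace and stop on an object; the grip force is fixed at half the most. Time passes only in rows, so rows that repeat a pose let the fingers close. It gives the time, the measured TCP pose, the force, the opening and the grip force at its end, in the units of the state.
- env.state(): the state, without advancing time (a new reading comes with each control period).
- env.camera(name): name is "scene" or "side" or "wrist"; returns the picture (400x640x3 uint8, red, green, blue); there is no depth.
- env.camera_params(name): a dict with "fx", "fy", "cx", "cy" (pixels), "eye" and "attitude" of the camera in the world. Camera axes: x right, y down, z forward; pixel columns grow to the right and rows downward; lengths in m; the calibration is good to about 2 mm. A picture is of the moment at which its call begins: read the wrist's pose just before it. camera_params takes no time and is no camera call; for the wrist camera it gives the pose at the moment of the call.
- env.hand_in(): hands the job in; it is judged then, once.
The state is a dict: "time": time; "qpos": joint angles; "dq": joint speeds; "joint_torque": joint torques, N m; "ee_pos": TCP position; "ee_rot": TCP orientation; "ft_force": force on the tool from outside, world axes, zero at the start; "moment": the same for the moment, N m; "grip_width": finger opening in m; "finger_force": force on a finger pad.
Only numpy, scipy, OpenCV 4.12 (cv2) and the standard library are available. Lean on these libraries where they do the work, as an engineer would, in place of code of your own. Each camera call takes 0.05 s, during which the arm holds its last target. There are 200 camera calls.

TASK

Open the wooden sample box that has a turn-button: with a fingertip, push the button round until it is fully off the lid, then flip the lid up and over past upright, so that it leans back and stays open by itself. Work gently with the fingertips only: pinch nothing, do not lift or shove the box, and leave the small box and everything else on the bench where they are.

Things in the scene. Friction and masses are not known exactly. Their poses are not given: they have to be found in the camera images.
- sample_box: The larger of two lidded wooden boxes, loose, 2.4 to 3.7 kg: 130 deep (its x) x 200 wide (y) x 100 mm high, walls 10, stone samples inside to 80 high. Origin: centre of its underside; x points from its front (lip side) to its hinge side, y to its left, z up; at yaw 0 as the world's. A post 30 x 30, 111 mm high, against its right (-y) side, 40 mm in front of the middle, carries the turn-button.
- lid (a joint): Lid angle about the hinge at the box's far (+x) upper rim: 0 shut, 1.57 upright, 1.95 leaning back on its stop. A plywood board 160 (hinge to front) x 200 wide x 9 mm, 0.20 kg; its front 30 mm overhang the box as a lip. The hinge is free: below about 1.5 it falls shut, past about 1.6 it falls open. Some 1 N up at the lip lifts it. The turn-button blocks it until turned.
- lid_hinge (a point): Middle of the lid's hinge line, at the underside of the lid, 100.5 mm above the bench. The hinge line runs along the box's y.
- lid_lip (a point): Middle of the lower front edge of the lid's lip: 160 mm from lid_hinge, moves with the lid. When shut it is 100.5 mm above the bench and 30 mm in front of the box's front wall, open space below it.
- catch (a joint): Angle of the turn-button: 0 lying square across the lid (from its pivot to the box's +y), 1.65 turned fully off it against its stop, pointing to the box's +x (hinge side). Turns only that way (clockwise from above) and stays where it is left (friction 0.03 N m). It clears the lid from about 1.35 on.
- catch_pivot (a point): On the turn-button's upright pivot axis, at the top of its bar. The bar is 18 wide, 12 thick, underside 111.5 mm and top 123.5 mm above the bench, and reaches 50 mm from the pivot. The pivot lies in the box frame at x -40, y -120 mm.
- catch_peg (a point): Top centre of the round peg (16 mm diameter, 22 mm tall) standing on the turn-button's bar 42 mm from the pivot; its top is 145.5 mm above the bench. The shut lid's upper face is at 109.5 mm.
- small_box: Bystander: the smaller wooden box, 124 x 134 x 88 mm with a small knob on its lid to 106 mm, no lip and no turn-button. Origin: centre of its underside.
- tin: Bystander: open steel tin, 107 mm across, 125 mm high. Origin: centre of its underside.
- mould: Bystander: shallow steel tray 200 x 260 x 35 mm with two stones in it. Origin: centre of its underside.
- offcut: Bystander: marble piece 70 x 120 x 22 mm lying flat. Origin: centre of its underside.
- offcut_b: Bystander: concrete piece 80 x 60 x 25 mm lying flat. Origin: centre of its underside.
- jar: Bystander: glass jar 60 mm across, 85 mm high. Origin: centre of its underside.
- mallet: Bystander: hammer with a wooden handle, about 250 mm long, lying flat, 27 mm high or less.

How it is judged:
By the outcome, as a careful person would: the job done as asked, in the order asked, and still so for the second after the job is handed in, with the robot touching nothing.
It also fails if it takes over 61 s, if anything falls off the work surface, if the arm or the gripper's body presses on something with over 40 N, if the wrist force passes 120 N, or if a joint passes its speed limit or range.

## Working session

There is one attempt and no reset: what is moved stays moved. The work goes in short steps, Python scripts to look and compute and a tool call to move; the robot and the scene stay as the last step left them, time stands still between calls to the robot, and variables do not carry over. Pictures are saved under pics/ and viewed, at most 13 in all, crops included, and the job is handed in when it is done.

Besides the shell and the picture viewer there is one more tool, called after ">>>" in YAML: its name, and indented under it one key for each argument. send_rows: Moves the arm, as the interface text tells. Its arguments: {"type":"object","properties":{"targets":{"type":"array","items":{"type":"object","properties":{"offset":{"type":"array","items":{"type":"number"}},"rot":{"type":"array","items":{"type":"number"}},"fingers":{"type":"number"}}}}},"required":["targets"]}

```bash
mkdir -p pics; cat > h.py <<'E'
import numpy as np, cv2
from scipy.spatial.transform import Rotation as R
from workcell import env
def snap(n,f):
    im=env.camera(n); cv2.imwrite('pics/'+f,im[:,:,::-1]); return im
E
python3 - <<'E'
from h import *
for n in ("scene","side"):
    p=env.camera_params(n); print(n,p); snap(n,n+'0.png')
s=env.state(); print(s['time'],s['ee_pos'],s['ee_rot'])
E
```

```text
scene {'fx': 415.6094761931346, 'fy': 415.6094761931346, 'cx': 329.8111331085679, 'cy': 194.54622324922602, 'eye': array([1.48688411, 0.42569152, 0.8032585 ]), 'attitude': array([-1.29639663, -1.98445444,  1.0686807 ])}
side {'fx': 370.81872615239644, 'fy': 370.81872615239644, 'cx': 318.2532899243771, 'cy': 198.75644446017506, 'eye': array([ 0.00461068, -0.934937  ,  0.79855525]), 'attitude': array([-2.0711192 ,  0.5616437 , -0.28998127])}
0.1 [0.23768333 0.6044208  0.23025093] [-5.85209901e-01 -3.08595590e+00  2.67907280e-03]
```

View pics/scene0.png

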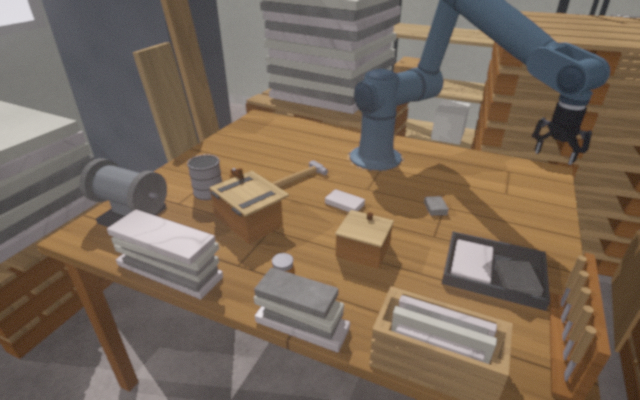

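View pics/side0.png

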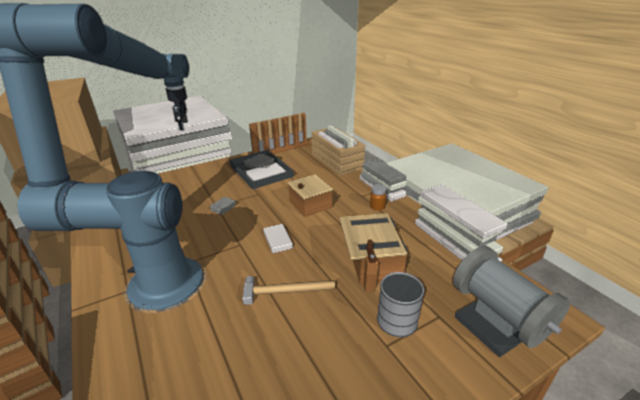

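The sample box is near scene px (248,195) and side px (372,245), with the post and button on its robot/right side and the tin beside it. Next I'll enlarge both crops.

```bash
python3 - <<'E'
from h import *
a=cv2.imread('pics/scene0.png')[150:250,190:300]; b=cv2.imread('pics/side0.png')[200:300,325:435]
f=lambda i:cv2.resize(i,None,fx=5,fy=5,interpolation=cv2.INTER_CUBIC)
c=np.vstack([f(a),f(b)]); 
cv2.imwrite('pics/c0.png',cv2.resize(np.hstack([f(a),f(b)]),(800,364)) )
E
```

```text
(no output)
```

View pics/c0.png

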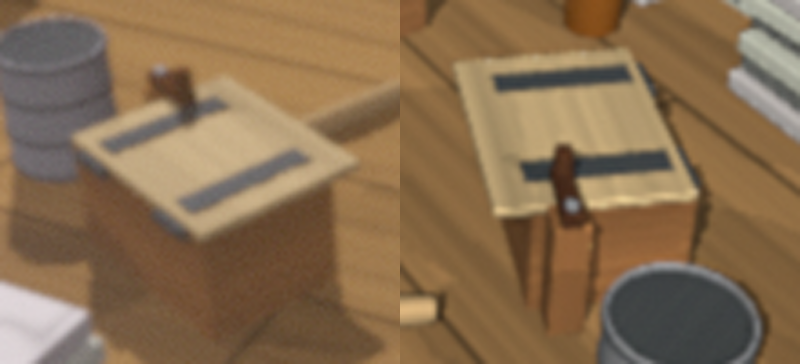

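Left crop: hinge-side corners at (75,143) and (195,238), lip corners at (357,160) and (222,80). Right crop: lip (457,62) and (497,213), hinge (630,50) and (697,192), with the button across the lid near the lip end.

```bash
cat >> h.py <<'E'
def ray(n,uv,z,p=None):
    p=p or env.camera_params(n); d=R.from_rotvec(p['attitude']).apply([(uv[0]-p['cx'])/p['fx'],(uv[1]-p['cy'])/p['fy'],1])
    return p['eye']+d*(z-p['eye'][2])/d[2]
def pix(n,X):
    p=env.camera_params(n); v=R.from_rotvec(p['attitude']).inv().apply(np.array(X)-p['eye']); return v[0]/v[2]*p['fx']+p['cx'],v[1]/v[2]*p['fy']+p['cy']
E
python3 - <<'E'
from h import *
k=400/110
S=[(75,143),(195,238),(357,160),(222,80)]; D=[(697-400,192),(630-400,50),(57,62),(97,213)]
for nm,L,o in(("scene",S,(190,150)),("side",D,(325,200))):
    P=np.array([ray(nm,(o[0]+u/k,o[1]+v/k),.1095) for u,v in L]); print(nm,P.round(3)[:,:2].tolist())
    hr,hl,ll,lr=P; x=(hr+hl-ll-lr)/2; y=(hl+ll-hr-lr)/2
    print(np.linalg.norm(x),np.linalg.norm(y),np.arctan2(x[1],x[0]),np.arctan2(-y[0],y[1]),'ctr',P.mean(0))
print(ray("side",(325+172/k,200+204/k),.1355))
for nm,uv in (("scene",(283,262)),("side",(378,190))): print('jar',ray(nm,uv,.085))
for nm,uv in (("scene",(204,160)),("side",(402,288))): print('tin',ray(nm,uv,.125))
E
```

```text
scene [[0.625, -0.34], [0.7, -0.17], [0.549, -0.108], [0.48, -0.284]]
0.1591342816782826 0.1876260396340657 -0.3777214581043881 -0.39408658728106505 ctr [ 0.58839615 -0.22530036  0.1095    ]
side [[0.612, -0.357], [0.691, -0.178], [0.548, -0.113], [0.466, -0.298]]
0.15740797587782304 0.19895321387238307 -0.40326039590597673 -0.4181225354591622 ctr [ 0.57925217 -0.23635382  0.1095    ]
[ 0.5012812  -0.34184207  0.1355    ]
jar [0.80230107 0.01167026 0.085     ]
jar [ 0.78229393 -0.00792995  0.085     ]
tin [ 0.49896232 -0.45840469  0.125     ]
tin [ 0.50026028 -0.46478471  0.125     ]
```

>>> send_rows:
  targets:
    - {"offset": [-190,-242,-23],"rot": [0,0,0],"fingers": 0}
    - {"offset": [-190,-242,-23],"rot": [0,0,0],"fingers": 0}
    - {"offset": [-190,-242,-23],"rot": [0,0,0],"fingers": 0}
    - {"offset": [-190,-242,-23],"rot": [0,0,0],"fingers": 0}
    - {"offset": [-190,-242,-23],"rot": [0,0,0],"fingers": 0}
    - {"offset": [-190,-242,-23],"rot": [0,0,0],"fingers": 0}
    - {"offset": [-190,-242,-23],"rot": [0,0,0],"fingers": 0}
    - {"offset": [-190,-242,-23],"rot": [0,0,0],"fingers": 0}

```text
time: 0.77
ee_pos: [0.3267, 0.3068, 0.2542]
ee_rot: [0.59, 3.085, -0.001]
ft_force: [-1.0, -0.6, -0.1]
grip_width: -0.0
finger_force: 0.0
```

>>> send_rows:
  targets:
    - {"offset": [-190,-242,-23],"rot": [0,0,0],"fingers": 0}
    - {"offset": [-190,-242,-23],"rot": [0,0,0],"fingers": 0}
    - {"offset": [-190,-242,-23],"rot": [0,0,0],"fingers": 0}
    - {"offset": [-190,-242,-23],"rot": [0,0,0],"fingers": 0}
    - {"offset": [-190,-242,-23],"rot": [0,0,0],"fingers": 0}
    - {"offset": [-190,-242,-23],"rot": [0,0,0],"fingers": 0}
    - {"offset": [-190,-242,-23],"rot": [0,0,0],"fingers": 0}
    - {"offset": [-190,-242,-23],"rot": [0,0,0],"fingers": 0}

```text
time: 1.43
ee_pos: [0.415, 0.0115, 0.2776]
ee_rot: [0.592, 3.084, -0.002]
ft_force: [0.1, 1.1, -0.5]
grip_width: 0.0002
finger_force: 0.0
```

>>> send_rows:
  targets:
    - {"offset": [-190,-242,-23],"rot": [0,0,0],"fingers": 0}
    - {"offset": [-190,-242,-23],"rot": [0,0,0],"fingers": 0}
    - {"offset": [-190,-242,-23],"rot": [0,0,0],"fingers": 0}
    - {"offset": [-190,-242,-23],"rot": [0,0,0],"fingers": 0}
    - {"offset": [-190,-242,-23],"rot": [0,0,0],"fingers": 0}
    - {"offset": [-190,-242,-23],"rot": [0,0,0],"fingers": 0}
    - {"offset": [-190,-242,-23],"rot": [0,0,0],"fingers": 0}
    - {"offset": [-190,-242,-23],"rot": [0,0,0],"fingers": 0}

```text
time: 2.1
ee_pos: [0.5028, -0.2838, 0.2998]
ee_rot: [-0.59, -3.085, 0.001]
ft_force: [0.4, 0.3, 0.6]
grip_width: 0.0004
finger_force: 0.0
```

```bash
python3 - <<'E'
from h import *
s=env.state(); print(s['time'],s['ee_pos'],s['ee_rot'],s['qpos'],s['grip_width'])
print(env.camera_params("wrist")); snap("wrist","w1.png")
for n,X in dict(peg=(.531,-.293,.1455),piv=(.5145,-.332,.1235)).items(): print(n,pix("wrist",X))
E
```

```text
2.1 [ 0.50281184 -0.28376223  0.29977976] [-5.90478017e-01 -3.08531291e+00  1.30673770e-03] [-7.09691638e-01  2.57375126e-02  1.67470595e+00 -8.70199810e-04
  1.44098156e+00 -1.90218156e+00] 0.0003748725735221078
{'fx': 338.46211126060535, 'fy': 338.46211126060535, 'cx': 319.25276883602663, 'cy': 196.8216311526483, 'eye': array([ 0.4365654 , -0.25802874,  0.44158832]), 'attitude': array([2.39452213, 1.62358664, 0.23500143])}
peg (np.float64(323.0501639044011), np.float64(209.5981938147419))
piv (np.float64(279.8317654358995), np.float64(201.59220047707316))
```

View pics/w1.png

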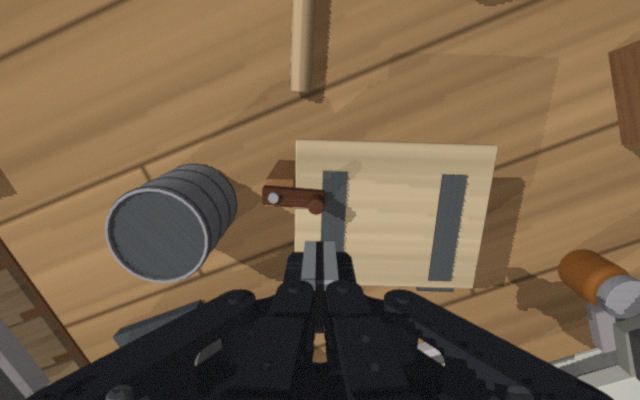

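Wrist view: lip edge runs (295,141) to (497,147) at the top, hinge-left corner at (472,290), pivot bolt at (273,198), peg top at about (317,206).

```bash
python3 - <<'E'
from h import *
for n,uv,z in (("lr",(295,141),.1095),("ll",(497,147),.1095),("hl",(472,290),.1095),("hr",(294,285),.1095),("piv",(273,198),.13),("peg",(317,205),.1455)): print(n,ray("wrist",uv,z).round(4))
E
```

```text
lr [ 0.4667 -0.2966  0.1095]
ll [ 0.5455 -0.115   0.1095]
hl [ 0.6918 -0.1779  0.1095]
hr [ 0.6126 -0.3596  0.1095]
piv [ 0.5072 -0.3351  0.13  ]
peg [ 0.5248 -0.2965  0.1455]
```

```bash
cat >> h.py <<'E'
yaw=-.407; ux=np.array([np.cos(yaw),np.sin(yaw),0]); uy=np.array([-np.sin(yaw),np.cos(yaw),0]); uz=np.array([0,0,1.])
piv=np.array([.508,-.336,0]); hinge=np.array([.652,-.268,.1005])
def rows(poses,last=None):
    s=env.state(); Rc=R.from_rotvec(s['ee_rot']) if last is None else last[1]; pc=np.array(s['ee_pos']) if last is None else last[0]
    for p,Q in poses: print((Rc.inv().apply(p-pc)*1000).round().tolist(),(Rc.inv()*Q).as_rotvec().round(2).tolist())
Rd=R.from_matrix(np.c_[-ux,uy,-uz])
def push(th,d=.019,z=.133):
    e=np.sin(th)*ux+np.cos(th)*uy; t=np.cos(th)*ux-np.sin(th)*uy
    return piv+.042*e-d*t+z*uz, R.from_rotvec([0,0,-th])*Rd
E
python3 - <<'E'
from h import *
a=push(0,.031); rows([push(0,.031,.2998),a])
print('sweep');rows([push(0)]+[push(t) for t in np.arange(.1,.75,.1)],a)
E
```

```text
[6.0, -3.0, -0.0] [-0.0, 0.0, 0.03]
[6.0, -3.0, 167.0] [-0.0, 0.0, 0.03]
sweep
[-12.0, -0.0, 0.0] [0.0, 0.0, 0.0]
[-16.0, 2.0, 0.0] [0.0, 0.0, 0.1]
[-21.0, 3.0, 0.0] [0.0, 0.0, 0.2]
[-25.0, 4.0, 0.0] [0.0, 0.0, 0.3]
[-30.0, 4.0, 0.0] [0.0, 0.0, 0.4]
[-34.0, 4.0, 0.0] [0.0, 0.0, 0.5]
[-39.0, 3.0, 0.0] [0.0, 0.0, 0.6]
[-44.0, 2.0, 0.0] [0.0, 0.0, 0.7]
```

>>> send_rows:
  targets:
    - {"offset": [6,-3,30],"rot": [0,0,0.03],"fingers": 0}
    - {"offset": [6,-3,60],"rot": [0,0,0.03],"fingers": 0}
    - {"offset": [6,-3,90],"rot": [0,0,0.03],"fingers": 0}
    - {"offset": [6,-3,120],"rot": [0,0,0.03],"fingers": 0}
    - {"offset": [6,-3,140],"rot": [0,0,0.03],"fingers": 0}
    - {"offset": [6,-3,155],"rot": [0,0,0.03],"fingers": 0}
    - {"offset": [6,-3,167],"rot": [0,0,0.03],"fingers": 0}
    - {"offset": [6,-3,167],"rot": [0,0,0.03],"fingers": 0}

```text
time: 2.82
ee_pos: [0.4943, -0.2783, 0.1302]
ee_rot: [-0.63, -3.073, -0.004]
ft_force: [0.8, 0.3, 0.2]
grip_width: 0.0
finger_force: 0.0
```

```bash
python3 - <<'E'
from h import *
s=env.state(); print(s['ee_pos'],s['ft_force'],push(0,.031)[0],R.from_rotvec(s['ee_rot']).as_matrix().round(3))
snap("wrist","w2.png")
E
```

```text
[ 0.49431581 -0.27828062  0.13016994] [0.7932362  0.32083561 0.17053001] [ 0.49615827 -0.28515933  0.133     ] [[-0.919  0.394 -0.004]
 [ 0.394  0.919  0.004]
 [ 0.006  0.002 -1.   ]]
```

View pics/w2.png

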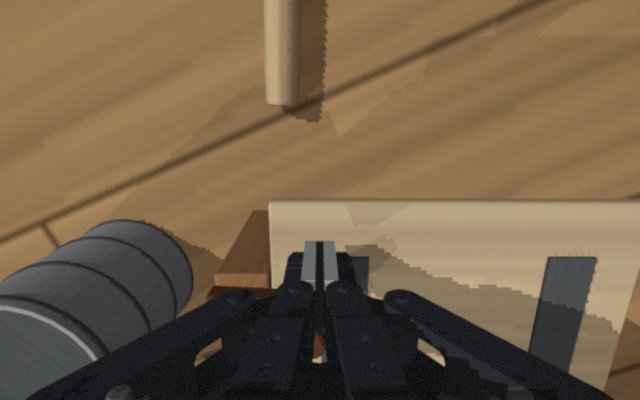

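The shut fingertips are on the lip side of the peg (peg just visible at (320,345)), about 6 mm too far outward. I'll correct that during the sweep.

```bash
python3 - <<'E'
from h import *
s=env.state(); print(s['ee_pos'],np.abs(s['dq']).max())
rows([push(0,.025)]+[push(t) for t in (0,.1,.2,.3,.4,.5,.6)])
print();rows([push(t) for t in np.arange(.7,1.41,.1)],push(.6))
E
```

```text
[ 0.49519281 -0.2790807   0.1319982 ] 0.03990188453130702
[-9.0, -5.0, -1.0] [0.0, -0.0, 0.0]
[-15.0, -5.0, -1.0] [0.0, -0.0, 0.0]
[-20.0, -4.0, -1.0] [0.0, -0.0, 0.1]
[-24.0, -2.0, -1.0] [0.0, -0.0, 0.2]
[-29.0, -2.0, -1.0] [0.0, -0.0, 0.3]
[-33.0, -1.0, -1.0] [0.0, -0.0, 0.4]
[-38.0, -1.0, -1.0] [0.0, -0.0, 0.5]
[-42.0, -2.0, -1.0] [0.0, -0.0, 0.6]

[-4.0, 2.0, 0.0] [0.0, 0.0, 0.1]
[-9.0, 3.0, 0.0] [0.0, 0.0, 0.2]
[-13.0, 4.0, 0.0] [0.0, 0.0, 0.3]
[-18.0, 4.0, 0.0] [0.0, 0.0, 0.4]
[-22.0, 4.0, 0.0] [0.0, 0.0, 0.5]
[-27.0, 3.0, 0.0] [0.0, 0.0, 0.6]
[-32.0, 2.0, 0.0] [0.0, 0.0, 0.7]
[-36.0, 1.0, 0.0] [0.0, 0.0, 0.8]
```

>>> send_rows:
  targets:
    - {"offset": [-9,-5,-1],"rot": [0,0,0],"fingers": 0}
    - {"offset": [-15,-5,-1],"rot": [0,0,0],"fingers": 0}
    - {"offset": [-20,-4,-1],"rot": [0,0,0.1],"fingers": 0}
    - {"offset": [-24,-2,-1],"rot": [0,0,0.2],"fingers": 0}
    - {"offset": [-29,-2,-1],"rot": [0,0,0.3],"fingers": 0}
    - {"offset": [-33,-1,-1],"rot": [0,0,0.4],"fingers": 0}
    - {"offset": [-38,-1,-1],"rot": [0,0,0.5],"fingers": 0}
    - {"offset": [-42,-2,-1],"rot": [0,0,0.6],"fingers": 0}

```text
time: 3.53
ee_pos: [0.5351, -0.2992, 0.1358]
ee_rot: [1.518, 2.748, -0.0]
ft_force: [-1.1, 0.6, -0.1]
grip_width: -0.0002
finger_force: 0.5
```

```bash
python3 - <<'E'
from h import *
s=env.state(); print(s['ee_pos'],s['ft_force'],push(.6)[0])
im=snap("side","s2.png"); snap("wrist","w3.png")
a=im[190:310,320:440,::-1]; b=cv2.imread('pics/w3.png'); cv2.imwrite('pics/c3.png',np.hstack([cv2.resize(a,(400,400),interpolation=cv2.INTER_CUBIC),b[:,120:520]]))
rows([push(t) for t in np.arange(.7,1.41,.1)])
E
```

```text
[ 0.53510978 -0.29917475  0.1358279 ] [-1.12415904  0.63262227 -0.07668778] [ 0.53334619 -0.29749583  0.133     ]
[-2.0, 1.0, 3.0] [0.0, 0.0, 0.1]
[-6.0, 2.0, 3.0] [0.0, 0.0, 0.2]
[-11.0, 3.0, 3.0] [0.0, 0.0, 0.3]
[-15.0, 4.0, 3.0] [0.0, 0.0, 0.4]
[-20.0, 3.0, 3.0] [0.0, 0.0, 0.5]
[-24.0, 3.0, 3.0] [0.0, 0.0, 0.6]
[-29.0, 2.0, 3.0] [0.0, 0.0, 0.7]
[-33.0, 0.0, 3.0] [0.0, 0.0, 0.8]
```

View pics/c3.png

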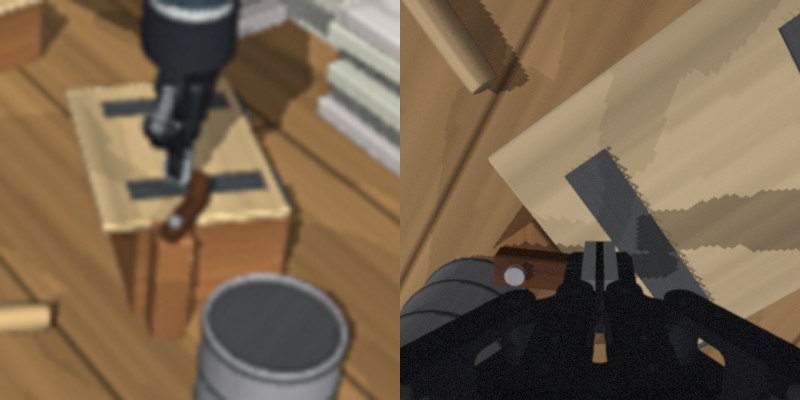

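The button is turning with the finger: the bar now points toward the hinge and left, at about 0.6 rad, with the pivot bolt at (514,276). The force is small, so I'll continue.

>>> send_rows:
  targets:
    - {"offset": [-3,1,2],"rot": [0,0,0.1],"fingers": 0}
    - {"offset": [-7,2,2],"rot": [0,0,0.2],"fingers": 0}
    - {"offset": [-12,3,2],"rot": [0,0,0.3],"fingers": 0}
    - {"offset": [-16,4,2],"rot": [0,0,0.4],"fingers": 0}
    - {"offset": [-20,3,2],"rot": [0,0,0.5],"fingers": 0}
    - {"offset": [-25,3,2],"rot": [0,0,0.6],"fingers": 0}
    - {"offset": [-29,2,2],"rot": [0,0,0.7],"fingers": 0}
    - {"offset": [-33,0,2],"rot": [0,0,0.8],"fingers": 0}

```text
time: 4.3
ee_pos: [0.5524, -0.3266, 0.1333]
ee_rot: [2.466, 1.944, 0.002]
ft_force: [1.3, 0.0, 0.4]
grip_width: -0.0001
finger_force: 0.6
```

```bash
python3 - <<'E'
from h import *
s=env.state(); print(s['ee_pos'],s['ft_force'],push(1.4)[0])
rows([push(t) for t in (1.45,1.5,1.55,1.6,1.63,1.63)])
E
```

```text
[ 0.55237306 -0.32660734  0.133265  ] [1.3279308  0.0197664  0.41057935] [ 0.55328006 -0.32735613  0.133     ]
[-3.0, 2.0, 0.0] [0.0, 0.0, 0.05]
[-5.0, 3.0, 0.0] [0.0, 0.0, 0.1]
[-7.0, 3.0, 0.0] [0.0, 0.0, 0.15]
[-9.0, 4.0, 0.0] [0.0, 0.0, 0.2]
[-11.0, 4.0, 0.0] [0.0, 0.0, 0.23]
[-11.0, 4.0, 0.0] [0.0, 0.0, 0.23]
```

>>> send_rows:
  targets:
    - {"offset": [-3,1,0],"rot": [0,0,0.05],"fingers": 0}
    - {"offset": [-5,2,0],"rot": [0,0,0.1],"fingers": 0}
    - {"offset": [-7,2,0],"rot": [0,0,0.15],"fingers": 0}
    - {"offset": [-9,2,0],"rot": [0,0,0.2],"fingers": 0}
    - {"offset": [-11,2,0],"rot": [0,0,0.23],"fingers": 0}
    - {"offset": [-11,2,0],"rot": [0,0,0.23],"fingers": 0}

```text
time: 4.8
ee_pos: [0.5521, -0.3371, 0.1334]
ee_rot: [2.671, 1.653, 0.005]
ft_force: [2.4, 4.2, 0.6]
grip_width: 0.0001
finger_force: 2.0
```

```bash
python3 - <<'E'
from h import *
s=env.state(); print(s['ee_pos'],s['ft_force'],push(1.63)[0])
im=snap("side","s4.png"); snap("wrist","w4.png")
a=im[190:310,320:440,::-1]; b=cv2.imread('pics/w4.png'); cv2.imwrite('pics/c4.png',np.hstack([cv2.resize(a,(400,400),interpolation=cv2.INTER_CUBIC),b[:,120:520]]))
E
```

```text
[ 0.55208407 -0.33709142  0.13339323] [2.38974908 4.21548156 0.61145339] [ 0.55405828 -0.33790659  0.133     ]
```

View pics/c4.png

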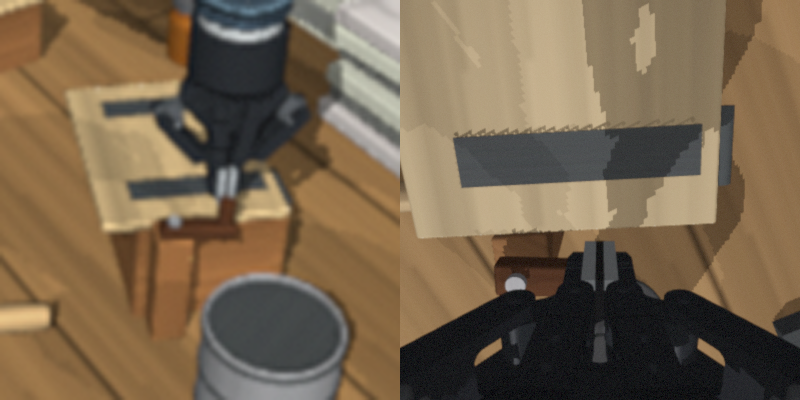

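The bar is now parallel to the box side and off the lid. The force rise to about 5 N shows it is at its stop. Next I'll retreat and go to the lip.

```bash
cat >> h.py <<'E'
def tilt(x,z,e=np.radians(35),y=0.):  # TCP at box x (m, from hinge), height z
    c,s=np.cos(e),np.sin(e)
    return np.array([hinge[0],hinge[1],0])+x*ux+y*uy+z*uz, R.from_matrix(np.c_[-c*uz-s*ux,uy,c*ux-s*uz])
E
python3 - <<'E'
from h import *
s=env.state(); p,Q=np.array(s['ee_pos']),R.from_rotvec(s['ee_rot'])
a=Q.apply([.01,0,-.13])+p
rows([tilt(-.24,.24)],(a,Q)); b=(tilt(-.24,.24)[0],Rd)
rows([b],(a,Q)); rows([tilt(-.24,.24)],b)
E
```

```text
[83.0, -181.0, 23.0] [-0.77, -0.73, -1.49]
[83.0, -181.0, 23.0] [0.0, 0.0, -1.63]
[0.0, 0.0, 0.0] [0.0, -0.96, 0.0]
```

>>> send_rows:
  targets:
    - {"offset": [10,0,0],"rot": [0,0,0],"fingers": 0}
    - {"offset": [10,0,-30],"rot": [0,0,0],"fingers": 0}
    - {"offset": [10,0,-60],"rot": [0,0,0],"fingers": 0}
    - {"offset": [10,0,-95],"rot": [0,0,0],"fingers": 0}
    - {"offset": [10,0,-130],"rot": [0,0,0],"fingers": 0}
    - {"offset": [10,0,-130],"rot": [0,0,0],"fingers": 0}

```text
time: 5.4
ee_pos: [0.5583, -0.3308, 0.2722]
ee_rot: [2.659, 1.645, 0.006]
ft_force: [1.1, -1.2, 1.5]
grip_width: 0.0001
finger_force: 0.0
```

>>> send_rows:
  targets:
    - {"offset": [83,-181,0],"rot": [0,0,-0.9],"fingers": 0}
    - {"offset": [83,-181,0],"rot": [0,0,-0.9],"fingers": 0}
    - {"offset": [83,-181,0],"rot": [0,0,-0.9],"fingers": 0}
    - {"offset": [83,-181,0],"rot": [0,0,-0.9],"fingers": 0}
    - {"offset": [83,-181,0],"rot": [0,0,-0.9],"fingers": 0}
    - {"offset": [83,-181,0],"rot": [0,0,-0.9],"fingers": 0}
    - {"offset": [83,-181,0],"rot": [0,0,-0.9],"fingers": 0}
    - {"offset": [83,-181,0],"rot": [0,0,-0.9],"fingers": 0}

```text
time: 6.07
ee_pos: [0.4303, -0.1727, 0.2627]
ee_rot: [1.679, 2.653, -0.002]
ft_force: [0.0, -0.3, 0.9]
grip_width: -0.0001
finger_force: 0.0
```

>>> send_rows:
  targets:
    - {"offset": [0,0,0],"rot": [0,0,-0.73],"fingers": 0}
    - {"offset": [0,0,0],"rot": [0,0,-0.73],"fingers": 0}
    - {"offset": [0,0,0],"rot": [0,0,-0.73],"fingers": 0}
    - {"offset": [0,0,0],"rot": [0,0,-0.73],"fingers": 0}
    - {"offset": [0,0,0],"rot": [0,0,-0.73],"fingers": 0}
    - {"offset": [0,0,0],"rot": [0,0,-0.73],"fingers": 0}
    - {"offset": [0,0,0],"rot": [0,0,-0.73],"fingers": 0}

```text
time: 6.65
ee_pos: [0.4305, -0.1733, 0.2624]
ee_rot: [0.627, 3.078, -0.002]
ft_force: [-0.2, -0.3, 0.4]
grip_width: -0.0001
finger_force: 0.0
```

>>> send_rows:
  targets:
    - {"offset": [0,0,0],"rot": [0,-0.96,0],"fingers": 0}
    - {"offset": [0,0,0],"rot": [0,-0.96,0],"fingers": 0}
    - {"offset": [0,0,0],"rot": [0,-0.96,0],"fingers": 0}
    - {"offset": [0,0,0],"rot": [0,-0.96,0],"fingers": 0}
    - {"offset": [0,0,0],"rot": [0,-0.96,0],"fingers": 0}
    - {"offset": [0,0,0],"rot": [0,-0.96,0],"fingers": 0}
    - {"offset": [0,0,0],"rot": [0,-0.96,0],"fingers": 0}
    - {"offset": [0,0,0],"rot": [0,-0.96,0],"fingers": 0}

```text
time: 7.32
ee_pos: [0.4413, -0.1781, 0.2726]
ee_rot: [0.441, 2.142, -0.235]
ft_force: [-0.4, -0.5, -0.4]
grip_width: -0.0002
finger_force: 0.0
```

```bash
python3 - <<'E'
from h import *
s=env.state(); print(s['ee_pos'],s['qpos'].round(2),tilt(-.24,.24)[0], R.from_rotvec(s['ee_rot']).as_matrix().round(3),tilt(0,0)[1].as_matrix().round(3))
T=[tilt(-.23,.065),tilt(-.148,.065)]
rows(T)
E
```

```text
[ 0.44125189 -0.17814548  0.27261828] [-0.8  -0.85  2.54  0.58  0.6  -2.3 ] [ 0.43160499 -0.17299452  0.24      ] [[-0.524  0.397  0.754]
 [ 0.224  0.918 -0.327]
 [-0.822 -0.003 -0.57 ]] [[-0.527  0.396  0.752]
 [ 0.227  0.918 -0.324]
 [-0.819 -0.    -0.574]]
[171.0, 1.0, 118.0] [-0.0, 0.0, 0.0]
[124.0, 2.0, 185.0] [-0.0, 0.0, 0.0]
```

```bash
cat >> h.py <<'E'
def reach(p,Q,d=.112,Lt=.2316,h=.2146):
    w=p-Lt*Q.as_matrix()[:,2]; rp=np.sqrt(w[0]**2+w[1]**2-d*d); D=np.hypot(rp,w[2]-h); a,b=.389,.5607
    q3=np.arccos((D*D-a*a-b*b)/(2*a*b)); q2=np.arctan2(rp,w[2]-h)-np.arctan2(b*np.sin(q3),a+b*np.cos(q3)); return round(D,3),round(q2,2),round(q3,2)
E
python3 - <<'E'
from h import *
for e in (35,45,50,55,60,65):
    print(e,[reach(*tilt(x,z,np.radians(e))) for x,z in ((-.23,.24),(-.22,.062),(-.15,.062),(-.14,.13),(-.08,.2))])
E
```

```text
35 [(np.float64(0.306), np.float64(-0.84), np.float64(2.59)), (np.float64(0.274), np.float64(-0.35), np.float64(2.68)), (np.float64(0.348), np.float64(-0.1), np.float64(2.48)), (np.float64(0.361), np.float64(-0.25), np.float64(2.45)), (np.float64(0.437), np.float64(-0.19), np.float64(2.25))]
45 [(np.float64(0.347), np.float64(-0.74), np.float64(2.49)), (np.float64(0.301), np.float64(-0.35), np.float64(2.6)), (np.float64(0.375), np.float64(-0.11), np.float64(2.41)), (np.float64(0.393), np.float64(-0.23), np.float64(2.36)), (np.float64(0.472), np.float64(-0.16), np.float64(2.16))]
50 [(np.float64(0.367), np.float64(-0.68), np.float64(2.43)), (np.float64(0.318), np.float64(-0.33), np.float64(2.56)), (np.float64(0.391), np.float64(-0.1), np.float64(2.37)), (np.float64(0.411), np.float64(-0.21), np.float64(2.32)), (np.float64(0.491), np.float64(-0.13), np.float64(2.11))]
55 [(np.float64(0.388), np.float64(-0.63), np.float64(2.38)), (np.float64(0.336), np.float64(-0.3), np.float64(2.51)), (np.float64(0.409), np.float64(-0.08), np.float64(2.32)), (np.float64(0.43), np.float64(-0.18), np.float64(2.27)), (np.float64(0.51), np.float64(-0.1), np.float64(2.06))]
60 [(np.float64(0.409), np.float64(-0.57), np.float64(2.32)), (np.float64(0.355), np.float64(-0.27), np.float64(2.46)), (np.float64(0.427), np.float64(-0.05), np.float64(2.28)), (np.float64(0.45), np.float64(-0.15), np.float64(2.22)), (np.float64(0.53), np.float64(-0.07), np.float64(2.01))]
65 [(np.float64(0.43), np.float64(-0.51), np.float64(2.27)), (np.float64(0.375), np.float64(-0.23), np.float64(2.41)), (np.float64(0.447), np.float64(-0.02), np.float64(2.23)), (np.float64(0.47), np.float64(-0.11), np.float64(2.17)), (np.float64(0.551), np.float64(-0.03), np.float64(1.95))]
```

```bash
cat >> h.py <<'E'
E6=np.radians(60)
def lift(phi,s,y=0.):
    L=np.array([-.16*np.cos(phi),.1005+.16*np.sin(phi)]); a=min(phi,E6) if phi<E6 else phi
    d=max(phi,E6); c=L+s*np.array([np.cos(d),-np.sin(d)])-.011*np.array([np.sin(E6),np.cos(E6)])
    return tilt(c[0],c[1],E6,y)
def wr(p,Q,d=.112,Lt=.2316):
    _,q2,q3=reach(p,Q); w=p-Lt*Q.as_matrix()[:,2]; q1=np.arctan2(w[1],w[0])-np.arcsin(d/np.hypot(w[0],w[1]))
    f=q2+q3; F=np.array([np.sin(f)*np.cos(q1),np.sin(f)*np.sin(q1),np.cos(f)]); return q1.round(2),q2,q3,np.arccos(F@Q.as_matrix()[:,2]).round(2)
E
python3 - <<'E'
from h import *
A=tilt(-.2,.24,E6);B=tilt(-.2,.052,E6);C=tilt(-.15,.052,E6)
for P in (A,B,C,lift(0,.036),lift(.5,.03),lift(1,.02),lift(1.7,.02)): print(P[0].round(3),wr(*P))
rows([A,B,C])
E
```

```text
[ 0.468 -0.189  0.24 ] (np.float64(-0.67), np.float64(-0.47), np.float64(2.25), np.float64(0.86))
[ 0.468 -0.189  0.052] (np.float64(-0.67), np.float64(-0.18), np.float64(2.41), np.float64(0.42))
[ 0.514 -0.209  0.052] (np.float64(-0.64), np.float64(-0.03), np.float64(2.28), np.float64(0.4))
[ 0.513 -0.208  0.064] (np.float64(-0.64), np.float64(-0.06), np.float64(2.28), np.float64(0.42))
[ 0.528 -0.215  0.146] (np.float64(-0.63), np.float64(-0.16), np.float64(2.19), np.float64(0.61))
[ 0.573 -0.234  0.212] (np.float64(-0.61), np.float64(-0.1), np.float64(2.01), np.float64(0.72))
[ 0.66  -0.271  0.234] (np.float64(-0.58), np.float64(0.13), np.float64(1.74), np.float64(0.76))
[10.0, 1.0, 42.0] [-0.0, 0.44, 0.0]
[165.0, 2.0, 150.0] [-0.0, 0.44, 0.0]
[136.0, 2.0, 191.0] [-0.0, 0.44, 0.0]
```

>>> send_rows:
  targets:
    - {"offset": [10,1,42],"rot": [0,0.44,0],"fingers": 0}
    - {"offset": [10,1,42],"rot": [0,0.44,0],"fingers": 0}
    - {"offset": [10,1,42],"rot": [0,0.44,0],"fingers": 0}
    - {"offset": [10,1,42],"rot": [0,0.44,0],"fingers": 0}
    - {"offset": [10,1,42],"rot": [0,0.44,0],"fingers": 0}
    - {"offset": [10,1,42],"rot": [0,0.44,0],"fingers": 0}

```text
time: 7.82
ee_pos: [0.4685, -0.1877, 0.2362]
ee_rot: [0.53, 2.58, -0.139]
ft_force: [-0.3, 0.0, -1.0]
grip_width: -0.0
finger_force: 0.0
```

```bash
python3 - <<'E'
from h import *
A=tilt(-.2,.24,E6);B=tilt(-.2,.052,E6);C=tilt(-.15,.052,E6)
s=env.state();print(s['ee_pos'],A[0],s['qpos'].round(2)); rows([A,B])
E
```

```text
[ 0.46851186 -0.18766237  0.2362116 ] [ 0.4683375  -0.18882876  0.24      ] [-0.67 -0.43  2.24  0.18  0.84 -1.92]
[-2.0, -1.0, -3.0] [0.0, -0.01, 0.0]
[90.0, -1.0, 160.0] [0.0, -0.01, 0.0]
```

Now straight down in front of the lip (184 mm).

>>> send_rows:
  targets:
    - {"offset": [13,0,24],"rot": [0,0,0],"fingers": 0}
    - {"offset": [26,0,48],"rot": [0,0,0],"fingers": 0}
    - {"offset": [39,0,72],"rot": [0,0,0],"fingers": 0}
    - {"offset": [52,0,94],"rot": [0,0,0],"fingers": 0}
    - {"offset": [65,-1,116],"rot": [0,0,0],"fingers": 0}
    - {"offset": [78,-1,138],"rot": [0,0,0],"fingers": 0}
    - {"offset": [90,-1,160],"rot": [0,0,0],"fingers": 0}
    - {"offset": [90,-1,160],"rot": [0,0,0],"fingers": 0}

```text
time: 8.48
ee_pos: [0.4625, -0.1851, 0.0461]
ee_rot: [0.535, 2.591, -0.133]
ft_force: [-0.4, 1.1, -0.3]
grip_width: -0.0002
finger_force: 0.0
```

```bash
python3 - <<'E'
from h import *
C=tilt(-.15,.052,E6)
s=env.state();print(s['ee_pos'],s['ft_force'],s['qpos'].round(2),tilt(-.2,.052,E6)[0]); rows([C])
im=snap("side","s5.png"); snap("wrist","w5.png")
a=im[130:310,260:440,::-1]; b=cv2.imread('pics/w5.png'); cv2.imwrite('pics/c5.png',np.hstack([cv2.resize(a,(400,400),interpolation=cv2.INTER_CUBIC),b[:,120:520]]))
E
```

```text
[ 0.46246689 -0.18513659  0.04611748] [-0.39764909  1.14345934 -0.30103424] [-0.68 -0.06  2.35  0.35  0.39 -2.14] [ 0.4683375  -0.18882876  0.052     ]
[-53.0, -1.0, 22.0] [0.0, -0.02, -0.0]
```

View pics/c5.png

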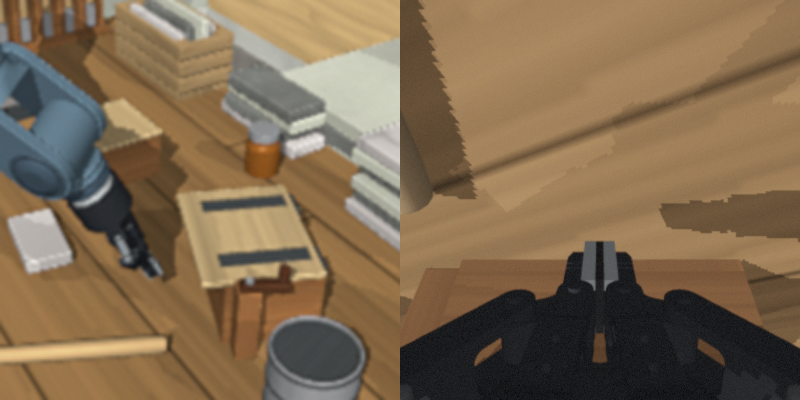

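The finger is low in front of the lip, centred on the box, with the button off and mallet and offcut clear. Moving in under the lip.

>>> send_rows:
  targets:
    - {"offset": [-10,0,4],"rot": [0,0,0],"fingers": 0}
    - {"offset": [-20,0,8],"rot": [0,0,0],"fingers": 0}
    - {"offset": [-30,0,12],"rot": [0,0,0],"fingers": 0}
    - {"offset": [-40,0,17],"rot": [0,0,0],"fingers": 0}
    - {"offset": [-48,-1,21],"rot": [0,-0.01,0],"fingers": 0}
    - {"offset": [-52,-1,23],"rot": [0,-0.01,0],"fingers": 0}
    - {"offset": [-52,-1,23],"rot": [0,-0.01,0],"fingers": 0}

```text
time: 9.17
ee_pos: [0.5186, -0.2113, 0.0585]
ee_rot: [0.528, 2.573, -0.141]
ft_force: [-3.2, 1.2, -0.6]
grip_width: -0.0001
finger_force: 0.0
```

```bash
python3 - <<'E'
from h import *
s=env.state();print(s['ee_pos'],s['ft_force'],tilt(-.15,.052,E6)[0])
ph=np.linspace(.05,.6,8); rows([lift(p,.037-.02*p) for p in ph])
E
```

```text
[ 0.51863761 -0.21125046  0.05848127] [-3.17312788  1.22178499 -0.58985072] [ 0.51425312 -0.20862157  0.052     ]
[-1.0, 1.0, -15.0] [0.0, -0.0, 0.0]
[-8.0, 1.0, -27.0] [0.0, -0.0, 0.0]
[-16.0, 1.0, -38.0] [0.0, -0.0, 0.0]
[-25.0, 1.0, -48.0] [0.0, -0.0, 0.0]
[-34.0, 1.0, -58.0] [0.0, -0.0, 0.0]
[-45.0, 1.0, -67.0] [0.0, -0.0, 0.0]
[-55.0, 1.0, -76.0] [0.0, -0.0, 0.0]
[-66.0, 1.0, -83.0] [0.0, -0.0, 0.0]
```

>>> send_rows:
  targets:
    - {"offset": [0,0,-8],"rot": [0,0,0],"fingers": 0}
    - {"offset": [-1,1,-15],"rot": [0,0,0],"fingers": 0}
    - {"offset": [-4,1,-21],"rot": [0,0,0],"fingers": 0}
    - {"offset": [-8,1,-27],"rot": [0,0,0],"fingers": 0}
    - {"offset": [-12,1,-33],"rot": [0,0,0],"fingers": 0}
    - {"offset": [-16,1,-38],"rot": [0,0,0],"fingers": 0}
    - {"offset": [-20,1,-43],"rot": [0,0,0],"fingers": 0}
    - {"offset": [-25,1,-48],"rot": [0,0,0],"fingers": 0}

```text
time: 9.83
ee_pos: [0.5174, -0.21, 0.1125]
ee_rot: [0.528, 2.572, -0.142]
ft_force: [-0.6, 0.4, -1.3]
grip_width: 0.0
finger_force: 0.5
```

```bash
python3 - <<'E'
from h import *
s=env.state();print(s['ee_pos'],s['ft_force'],lift(.286,.031)[0])
im=snap("side","s6.png"); snap("wrist","w6.png")
a=im[130:310,260:440,::-1]; b=cv2.imread('pics/w6.png'); cv2.imwrite('pics/c6.png',np.hstack([cv2.resize(a,(400,400),interpolation=cv2.INTER_CUBIC),b[:,120:520]]))
rows([lift(p,.031-.012*(p-.286)) for p in np.linspace(.35,.8,8)])
E
```

```text
[ 0.51740583 -0.21004112  0.11246881] [-0.63824112  0.38576367 -1.33254368] [ 0.51652403 -0.20960049  0.11329193]
[-6.0, 0.0, -8.0] [0.0, 0.0, 0.0]
[-14.0, 0.0, -16.0] [0.0, 0.0, 0.0]
[-23.0, 0.0, -22.0] [0.0, 0.0, 0.0]
[-32.0, 0.0, -28.0] [0.0, 0.0, 0.0]
[-41.0, 0.0, -34.0] [0.0, 0.0, 0.0]
[-50.0, 0.0, -38.0] [0.0, 0.0, 0.0]
[-60.0, 0.0, -43.0] [0.0, 0.0, 0.0]
[-70.0, 0.0, -46.0] [0.0, 0.0, 0.0]
```

View pics/c6.png

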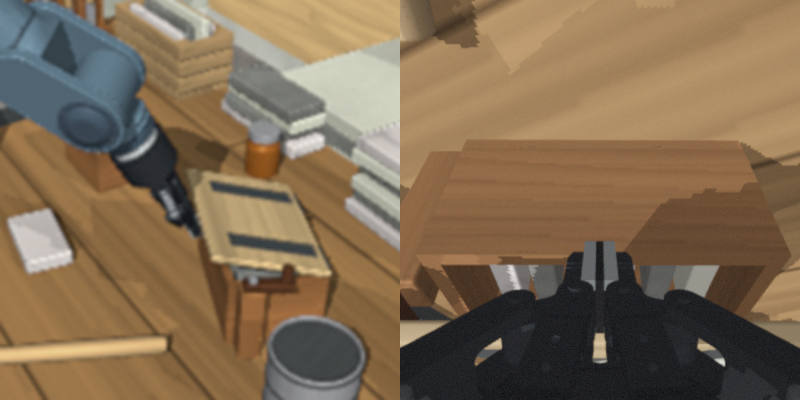

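The lid is lifting on the finger (gap visible at the front, stones seen inside). Force is about 1.5 N, so I'll continue.

>>> send_rows:
  targets:
    - {"offset": [-6,0,-8],"rot": [0,0,0],"fingers": 0}
    - {"offset": [-14,0,-16],"rot": [0,0,0],"fingers": 0}
    - {"offset": [-23,0,-22],"rot": [0,0,0],"fingers": 0}
    - {"offset": [-32,0,-28],"rot": [0,0,0],"fingers": 0}
    - {"offset": [-41,0,-34],"rot": [0,0,0],"fingers": 0}
    - {"offset": [-50,0,-38],"rot": [0,0,0],"fingers": 0}
    - {"offset": [-60,0,-43],"rot": [0,0,0],"fingers": 0}
    - {"offset": [-70,0,-46],"rot": [0,0,0],"fingers": 0}

```text
time: 10.6
ee_pos: [0.5528, -0.2252, 0.1879]
ee_rot: [0.528, 2.572, -0.142]
ft_force: [-1.0, 0.5, -0.2]
grip_width: -0.0001
finger_force: 0.5
```

```bash
python3 - <<'E'
from h import *
s=env.state();print(s['ee_pos'],s['ft_force'],lift(.8,.025)[0])
rows([lift(p,.025) for p in np.linspace(.86,1.3,8)])
E
```

```text
[ 0.55278068 -0.22518723  0.18789014] [-1.03287637  0.49301933 -0.20115824] [ 0.55236369 -0.22504986  0.18812634]
[-9.0, -0.0, -2.0] [0.0, -0.0, 0.0]
[-19.0, -0.0, -4.0] [0.0, -0.0, 0.0]
[-29.0, -0.0, -5.0] [0.0, -0.0, 0.0]
[-39.0, -0.0, -5.0] [0.0, -0.0, 0.0]
[-48.0, -0.0, -5.0] [0.0, -0.0, 0.0]
[-56.0, -0.0, -4.0] [0.0, -0.0, 0.0]
[-64.0, -0.0, -3.0] [0.0, -0.0, 0.0]
[-73.0, -0.0, -1.0] [0.0, -0.0, 0.0]
```

>>> send_rows:
  targets:
    - {"offset": [-9,0,-2],"rot": [0,0,0],"fingers": 0}
    - {"offset": [-19,0,-4],"rot": [0,0,0],"fingers": 0}
    - {"offset": [-29,0,-5],"rot": [0,0,0],"fingers": 0}
    - {"offset": [-39,0,-5],"rot": [0,0,0],"fingers": 0}
    - {"offset": [-48,0,-5],"rot": [0,0,0],"fingers": 0}
    - {"offset": [-56,0,-4],"rot": [0,0,0],"fingers": 0}
    - {"offset": [-64,0,-3],"rot": [0,0,0],"fingers": 0}
    - {"offset": [-73,0,-1],"rot": [0,0,0],"fingers": 0}

```text
time: 11.27
ee_pos: [0.6102, -0.2497, 0.2238]
ee_rot: [0.528, 2.573, -0.141]
ft_force: [0.2, -0.7, -0.2]
grip_width: 0.0001
finger_force: 0.2
```

```bash
python3 - <<'E'
from h import *
s=env.state();print(s['ee_pos'],s['ft_force'],lift(1.3,.025)[0])
rows([lift(p,.025) for p in np.linspace(1.35,1.74,8)])
E
```

```text
[ 0.61023772 -0.24967628  0.22384022] [ 0.18039168 -0.70477554 -0.16824729] [ 0.61008948 -0.24993367  0.22508036]
[-7.0, -0.0, 1.0] [0.0, -0.0, 0.0]
[-14.0, -0.0, 3.0] [0.0, -0.0, 0.0]
[-21.0, -0.0, 6.0] [0.0, -0.0, 0.0]
[-28.0, -0.0, 9.0] [0.0, -0.0, 0.0]
[-35.0, -0.0, 13.0] [0.0, -0.0, 0.0]
[-41.0, -0.0, 17.0] [0.0, -0.0, 0.0]
[-47.0, -0.0, 21.0] [0.0, -0.0, 0.0]
[-53.0, -0.0, 26.0] [0.0, -0.0, 0.0]
```

>>> send_rows:
  targets:
    - {"offset": [-7,0,1],"rot": [0,0,0],"fingers": 0}
    - {"offset": [-14,0,3],"rot": [0,0,0],"fingers": 0}
    - {"offset": [-21,0,6],"rot": [0,0,0],"fingers": 0}
    - {"offset": [-28,0,9],"rot": [0,0,0],"fingers": 0}
    - {"offset": [-35,0,13],"rot": [0,0,0],"fingers": 0}
    - {"offset": [-41,0,17],"rot": [0,0,0],"fingers": 0}
    - {"offset": [-47,0,21],"rot": [0,0,0],"fingers": 0}
    - {"offset": [-53,0,26],"rot": [0,0,0],"fingers": 0}

```text
time: 11.93
ee_pos: [0.6644, -0.273, 0.2276]
ee_rot: [0.528, 2.573, -0.142]
ft_force: [0.2, -0.6, -0.4]
grip_width: -0.0002
finger_force: 0.0
```

```bash
python3 - <<'E'
from h import *
s=env.state();print(s['ee_pos'],s['ft_force'])
im=snap("side","s7.png"); sc=snap("scene","sc7.png")
a=im[130:310,260:440,::-1]; b=sc[110:260,160:310,::-1]; g=lambda i:cv2.resize(i,(400,400),interpolation=cv2.INTER_CUBIC); cv2.imwrite('pics/c7.png',np.hstack([g(a),g(b)]))
E
```

```text
[ 0.66444373 -0.27299048  0.22763914] [ 0.18617177 -0.63643024 -0.43609472]
```

View pics/c7.png

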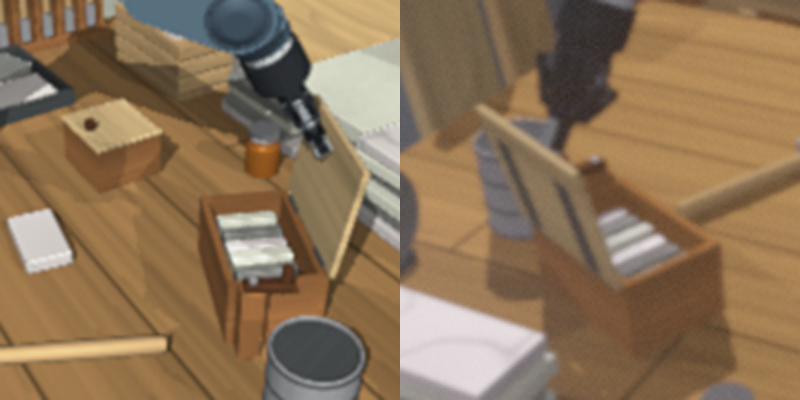

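The lid stands past upright and leans back on its stop, with the finger now unloaded. I'll retreat.

>>> send_rows:
  targets:
    - {"offset": [12,0,-19],"rot": [0,0,0],"fingers": 0}
    - {"offset": [25,0,-38],"rot": [0,0,0],"fingers": 0}
    - {"offset": [37,0,-56],"rot": [0,0,0],"fingers": 0}
    - {"offset": [50,0,-75],"rot": [0,0,0],"fingers": 0}
    - {"offset": [62,0,-94],"rot": [0,0,0],"fingers": 0}
    - {"offset": [74,0,-112],"rot": [0,0,0],"fingers": 0}
    - {"offset": [74,0,-112],"rot": [0,0,0],"fingers": 0}
    - {"offset": [74,0,-112],"rot": [0,0,0],"fingers": 0}

```text
time: 12.7
ee_pos: [0.5533, -0.2253, 0.2888]
ee_rot: [0.528, 2.571, -0.143]
ft_force: [0.3, -0.3, -0.4]
grip_width: 0.0001
finger_force: 0.0
```

```bash
python3 - <<'E'
from h import *
s=env.state();print(s['ee_pos'],s['ft_force'])
im=snap("side","s8.png"); sc=snap("scene","sc8.png")
a=im[130:310,260:440,::-1]; b=sc[110:260,160:310,::-1]; g=lambda i:cv2.resize(i,(400,400),interpolation=cv2.INTER_CUBIC); cv2.imwrite('pics/c8.png',np.hstack([g(a),g(b)]))
E
```

```text
[ 0.55330806 -0.22532812  0.28882001] [ 0.25256449 -0.29950404 -0.43926098]
```

View pics/c8.png

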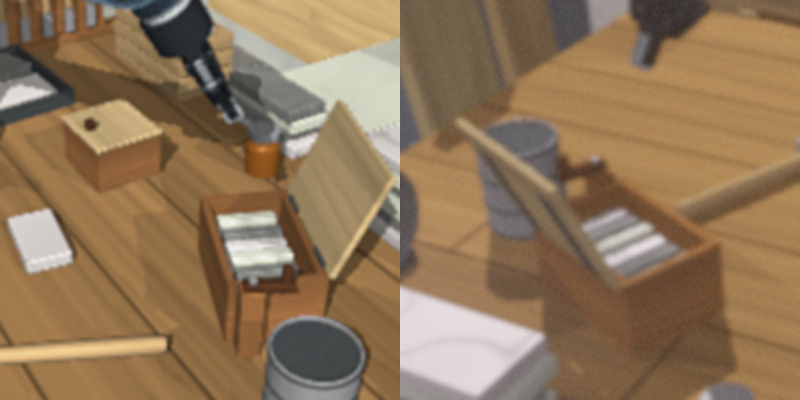

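The lid leans back open by itself, the button is off, the box and bystanders are in place, and the robot is clear.

```bash
python3 -c "
from h import *
print(env.hand_in())"
```

```text
the job is handed in; nothing more can be done
None
```

I pushed the turn-button round to its stop and flipped the lid past upright. It leans back open by itself, nothing else appears to have moved in the last pictures, and the job is handed in at about 13 s; the hand-in call gave no verdict.

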